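Open the iris of the translucency lamp and lay on a test tile

ROBOT

A 6-joint arm with a two-finger parallel gripper is mounted at the origin on a cart in front of the work surface, level with it; the furniture and walls round the work are solid. World frame = base frame: x ahead of the robot, y to its left, z up, the work surface at z = 0. Lengths are in m, angles in rad, forces in N, time in s.
With the tool pointing down it reaches from about 0.25 to 0.725 m from the base axis. Payload 4 kg.
Tool frame: the origin (TCP) lies between the finger pads; the fingertips stand 17 mm ahead of it and the grasp point (between the pads) lies 2 mm behind it; z points along the fingers, x is the direction in which the jaws open and shut, and the axes are right-handed (so a half turn about z gives the same grasp; the last joint's range is limited). The gripper opens to 85 mm and grips with 20 to 120 N. Pads are 22 mm wide; open, the fingers measure 114 mm over their backs; the gripper's body (76 mm by 85 mm) begins 54 mm behind the grasp point. The pads swing forward as they close: fully open they stand 13 mm farther back than shut.
Start: joints at [1.131, 0.241, 0.005, 1.335, 0, 1.571], TCP at [0.213, 0.452, 0.248] pointing down, gripper open.
Joint ranges: [-2.72, 2.72], [-1.05, 1.87], [-1.09, 1.28], [-1.99, 2.15], [-1.42, 1.44], [-3.14, 3.14]. Speed limits (rad/s): [2.79, 2.79, 3.14, 3.14, 3.14, 3.14].

INTERFACE

Orientations are given as a unit quaternion [x, y, z, w].
In Python, from workcell import telemetry, cams, workorder gives the robot as it stands. The module is installed in compiled form; this text tells all that it offers.
- The arm moves only by the tool apply_moves, never from a script. Its argument "moves" is a list that holds one entry, the list of rows, each a list of 4 numbers: the shift along the tool's x, y, z in mm, then the turn about the tool's z in degrees. A call has exactly 10 rows; each row shifts and turns the pose as measured when the row begins, along the tool's axes as they then stand; what a row does not reach is not made up. A row lasts 1/10 s, in which the tool goes at most 50 mm and 8.59 degrees, less where a joint would pass 70% of its speed; a pose out of reach is approached as far as the arm can. A call with a gripper value outside its range is refused whole. "hand" is the gripper's target within -1 to 1 (fully open at 1, half-way at 0, shut at -1), set as the call begins (left out, the last holds). The fingers move at their own pace and stop on an object; the grip force is fixed at half the most. Time passes only in rows, so rows that do not move let the fingers close, or fill a call up. It gives the time, the measured TCP pose, the force and the opening at its end, in the units of the state.
- telemetry.get_obs(): the state, without advancing time (a new reading comes with each control period).
- cams.camera(name): name is "side" or "top" or "wrist"; returns a dict with "color" (400x640x3 uint8, red, green, blue), "fovy" (degrees; the focal length in pixels is half the picture's height over the tangent of half this angle, whatever the lens; pixels are square), "cx", "cy" (the principal point, pixels), "camera_from_world" (4x4, takes a point from world to camera coordinates). Camera axes: x right, y down, z forward; pixel columns grow to the right and rows downward; lengths in m; the calibration is good to about 2 mm. A picture is of the moment at which its call begins. There is no depth.
- workorder.job_done(): hands the job in, once; it reports no verdict.
The state is a dict: "clock": time; "joint_pos": joint angles; "joint_vel": joint speeds; "tau": joint torques, N m; "eef_pos": TCP position; "tool_rot": TCP orientation; "ft_force": force on the tool from outside, world axes, zero at the start; "ft_torque": the same for the moment, N m; "grip_width": finger opening in m.
Only numpy, scipy, OpenCV 4.12 (cv2) and the standard library are available. Lean on these libraries where they do the work, as an engineer would, in place of code of your own. Each camera call takes 0.05 s, during which the arm holds its last target. There are 200 camera calls.

TASK

Open the iris of the small translucency lamp: turn its slim knurled ring counter-clockwise (seen from above) until it comes up against its stop, pressing it firmly home there but never forcing it, and without touching the fixed rings just above and below it. Then lay the square glaze test tile flat and centred on top of the lamp and let go, leaving the ring against its stop and everything else where it stands.

Things in the scene. Friction and masses are not known exactly. Their poses are not given: they have to be found in the camera images.
- lamp: The lamp, bolted to the table: a round aluminium housing 90 mm across on a dark round foot 112 mm across, 118 mm tall overall, axis vertical. Origin at the centre of its underside on the table; z up the axis. From below: housing to 79 mm height, lower ring, iris ring, top ring. Its place and its turn about z differ each time.
- lower_ring: Fixed aluminium ring of the lamp with fine index ticks, 62 mm across, from 79 to 92 mm above the table: 2 mm wider in radius than the iris ring right above it. Same origin and axes as the lamp. Not to be touched.
- iris_ring: The slim dark knurled ring between the two fixed rings, 58 mm across, 93 to 105 mm above the table. Origin that of the lamp (on the axis, at table height); it turns about z; a light index line marks its -x side. Counter-clockwise from above opens it; it stays where left. Turning takes about 0.13 Nm. Its stop is inside, unseen, set differently each time, met after 0.4 to 1.3 rad.
- iris_mid (a point): Point on the lamp's axis at the mid-height of the iris ring, 99 mm above the table. The inner stop is a little springy: once met, each 0.01 rad of further turn adds about 0.03 Nm. The ring is firmly home once some 0.1 to 0.18 Nm beyond the running torque presses on it for a moment; over 0.24 Nm beyond is forcing it. A grip of 12 to 20 N turns it. After letting go it stays against the stop.
- top_ring: Fixed top ring of the lamp with the flat opal glass, 44 mm across, from 106 to 118 mm above the table (its flat top, where the tile goes). Same origin and axes as the lamp. Not to be touched by the robot; the tile may of course rest on it.
- tile: Plain pale bluish square glaze test tile, 50 x 50 x 6.5 mm, lying flat on the table left of the lamp; about 40 g. Origin at the centre of its underside, x and y along its sides, z up.
- eraser: Bystander: blue-sleeved eraser, 21 x 45 x 13 mm, lying; origin at its underside.
- pin_dish: Bystander: small round dish 118 mm across, 21 mm high; origin at its underside.
- masking_tape: Bystander: roll of masking tape lying flat, 72 mm across, 19 mm high; origin at its underside.
- dropper_bottle: Bystander: dropper bottle, 47 mm across, 165 mm tall, upright; origin at its underside.
- pigment_jar: Bystander: green pigment jar, 48 mm across, 70 mm tall; origin at its underside.
- pencil: Bystander: pencil, 120 mm long, 7 mm thick, lying; origin at its middle.
Mind the look-alikes: they are no part of the job. There is more than one size of the tile; the job needs the smaller.

How it is judged:
By the outcome, as a careful person would: the job done as asked, in the order asked, and still so for the second after the job is handed in, with the robot touching nothing.
It also fails if it takes over 72 s, if anything falls off the work surface, if the arm or the gripper's body presses on something with over 40 N, if the wrist force passes 120 N, or if a joint passes its speed limit or range.

## Working session

There is one attempt and no reset: what is moved stays moved. The work goes in short steps, Python scripts to look and compute and a tool call to move; the robot and the scene stay as the last step left them, time stands still between calls to the robot, and variables do not carry over. Pictures are saved under pics/ and viewed, about 8 in all and at most 12, crops included, and the job is handed in when it is done.

Besides the shell and the picture viewer there is one more tool, called after "Request:" in YAML: its name, and indented under it one key for each argument. apply_moves: Moves the arm, as the interface text tells. Its arguments: {"type":"object","properties":{"moves":{"type":"array"},"hand":{"type":"number"}},"required":["moves"]}

```bash
mkdir -p pics; cat > h.py <<'E'
import numpy as np, cv2
from workcell import telemetry, cams, workorder
def K(c):
    f=200/np.tan(np.radians(c["fovy"])/2); return f,c["cx"],c["cy"]
def ray(c,u,v):
    f,cx,cy=K(c); T=np.array(c["camera_from_world"]); R=T[:3,:3]; t=T[:3,3]
    return -R.T@t, R.T@np.array([(u-cx)/f,(v-cy)/f,1])
def onz(c,u,v,z):
    o,d=ray(c,u,v); return o+d*(z-o[2])/d[2]
def proj(c,p):
    f,cx,cy=K(c); T=np.array(c["camera_from_world"]); q=T[:3,:3]@np.array(p)+T[:3,3]
    return np.array([cx+f*q[0]/q[2],cy+f*q[1]/q[2]])
def save(n,img): cv2.imwrite(f"pics/{n}.png",cv2.cvtColor(img,cv2.COLOR_RGB2BGR))
E
python3 - <<'E'
from h import *
import pickle
C={n:cams.camera(n) for n in("top","side","wrist")}
pickle.dump(C,open("c0.pkl","wb"))
for n in C:
    o,d=ray(C[n],C[n]["cx"],C[n]["cy"]); print(n,C[n]["fovy"],C[n]["cx"],C[n]["cy"],o.round(3),d.round(3))
save("top0",C["top"]["color"])
save("sw0",cv2.resize(np.vstack([C["side"]["color"],C["wrist"]["color"]]),(480,600)))
s=telemetry.get_obs(); print({k:np.round(v,3) for k,v in s.items()})
E
```

```text
top 46.651370957871734 329.03326970693536 194.52684191349246 [0.365 0.054 1.439] [ 0.147 -0.003 -0.989]
side 46.69545751972315 324.4400040718644 197.54503092732503 [0.063 1.001 0.697] [ 0.393 -0.764 -0.512]
wrist 62.24877866875141 325.3678440203948 197.9959254576437 [0.136 0.487 0.372] [ 0.292 -0.139 -0.946]
{'clock': np.float64(0.15), 'joint_pos': array([1.131, 0.241, 0.004, 1.335, 0.   , 1.571]), 'joint_vel': array([-0.   , -0.002,  0.003, -0.   ,  0.001,  0.   ]), 'tau': array([-0.0000e+00, -3.7263e+01,  2.5264e+01,  1.2000e-02,  0.0000e+00,
       -0.0000e+00]), 'eef_pos': array([0.213, 0.452, 0.248]), 'tool_rot': array([ 0.844,  0.536, -0.001,  0.   ]), 'ft_force': array([-0.679,  0.219,  0.982]), 'ft_torque': array([ 0.005,  0.001, -0.003]), 'grip_width': np.float64(0.086)}
```

View pics/top0.png

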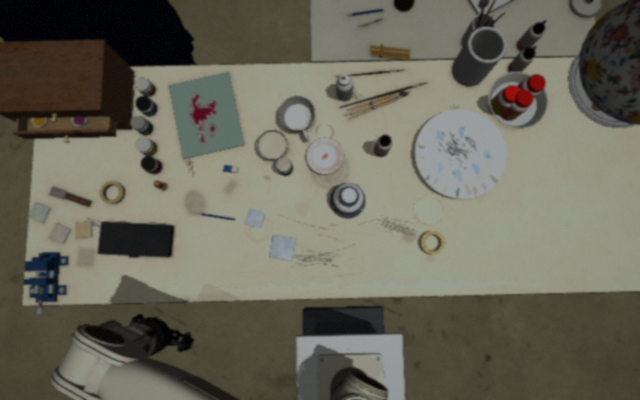

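View pics/sw0.png

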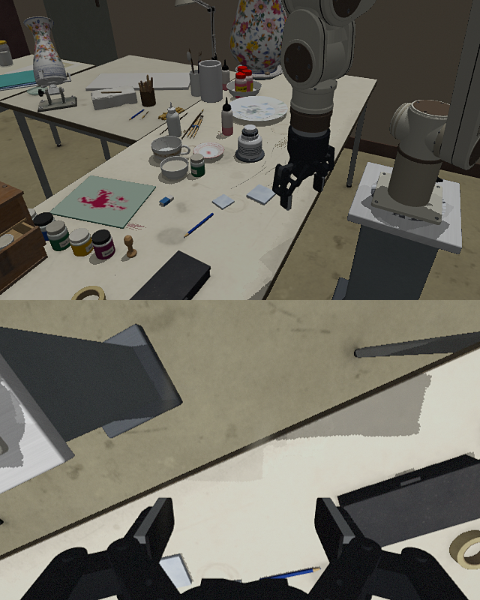

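Top view: the lamp is at about (348,199). Candidates for the tile are the pale bluish squares at (256,218), smaller, and (282,247), larger. Small coloured chips also lie at (40,211), (60,232), (84,228) and (86,257). I'll measure them and check a crop.

```bash
cat > m.py <<'E'
from h import *
import pickle
C=pickle.load(open("c0.pkl","rb")); c=C["top"]; img=c["color"]
hsv=cv2.cvtColor(img,cv2.COLOR_RGB2HSV)
print(hsv[218,256],hsv[247,282],hsv[225,310],hsv[211,40])
I=img.astype(int); m=((I[...,2]-I[...,0]>0)&(hsv[...,2]>120)).astype(np.uint8)*255
cs,_=cv2.findContours(m,cv2.RETR_EXTERNAL,cv2.CHAIN_APPROX_NONE)
for k in cs:
    if cv2.contourArea(k)>80:
        w=np.array([onz(c,u,v,.0065)[:2] for u,v in k[:,0]],np.float32)
        r=cv2.minAreaRect(w*1000); print(cv2.contourArea(k),k[:,0].mean(0),np.round(r[0],1),np.round(r[1],1),r[2])
s=cv2.resize(img[150:280,230:400],None,fx=4,fy=4,interpolation=cv2.INTER_CUBIC)
s2=cv2.resize(C["side"]["color"][150:280,250:380],None,fx=4.,fy=4,interpolation=cv2.INTER_CUBIC)
save("cr0",np.hstack([s[:,:],s2[:s.shape[0]]])[:, :] if 0 else np.hstack([cv2.resize(s,(440,336)),cv2.resize(s2,(336,336))]))
E
python3 m.py
```

```text
[ 99  22 154] [102  25 155] [ 27  33 145] [ 63  18 125]
2452.5 [355.08130081 355.35501355] [61.  -0.3] [315.5 181.5] 88.66944885253906
477.5 [282.1686747 247.3253012] [417.1 198. ] [70.5 69.8] 80.01995849609375
223.0 [254.61111111 218.09259259] [508.8 282.3] [49.5 49.2] 71.3738021850586
145.0 [348.9   194.875] [575.6 -12.2] [43.3 43.8] 61.946781158447266
89.5 [353.36470588 200.89411765] [557.2 -22.2] [54.3 81.5] 48.98422622680664
361.0 [323.93548387 155.96774194] [702.8  62.9] [69.6 68. ] 88.66209411621094
5921.0 [460.06857143 161.99428571] [ 700.8 -367.7] [286.4 284.5] 41.12590026855469
334.0 [294.92424242 116.56060606] [836.1 152.8] [70.6 69.8] 88.66055297851562
205.5 [518.4516129  116.79569892] [ 817.9 -565.6] [ 52.6 136. ] 20.495521545410156
```

View pics/cr0.png

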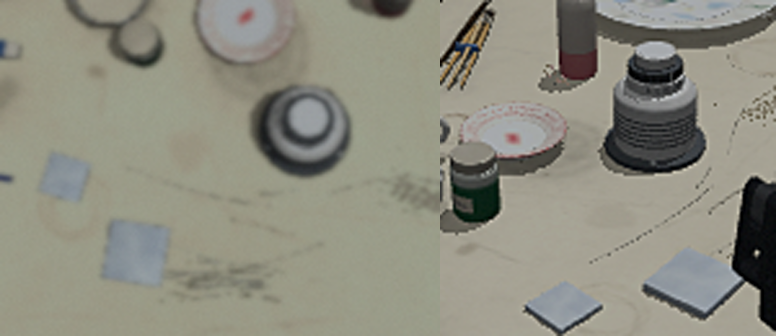

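The smaller tile at (255,218) measures 49.5 × 49.2 mm against 70 mm for the other, so it is the right one. The lamp shows clearly, with a dark iris ring under the top ring. Next I locate the lamp.

```bash
cat > m2.py <<'E'
from h import *
import pickle
C=pickle.load(open("c0.pkl","rb")); c=C["top"]; I=c["color"].astype(int)
g=I.sum(2)/3
sub=g[170:225,320:380]
m=np.zeros(g.shape,np.uint8); m[170:225,320:380]=((sub<75))*255
# dark foot outline = enclosing circle
k=max(cv2.findContours(m,0,1)[0],key=cv2.contourArea)
w=np.array([onz(c,u,v,.01)[:2] for u,v in k[:,0]],np.float32)*1000; print("foot",np.round(cv2.fitEllipse(w),1).tolist() if 0 else cv2.fitEllipse(w),cv2.minEnclosingCircle(w))
hsv=cv2.cvtColor(c["color"],cv2.COLOR_RGB2HSV)
m=((I[...,2]-I[...,0]>0)&(hsv[...,2]>120)).astype(np.uint8)*255
n,l,st,ce=cv2.connectedComponentsWithStats(m)
lab=l[195,349]; yy,xx=np.where(l==lab)
print("glass px",ce[lab],len(xx),onz(c,*ce[lab],.118))
s=C["side"]; J=s["color"].astype(int); p=proj(s,onz(c,*ce[lab],.118)); print("side expect",p)
x,y=p.round().astype(int)
roi=J[y-12:y+12,x-20:x+20].sum(2)//3
for r in roi[::2]: print(' '.join(f'{v:3d}' for v in r[::2]))
E
python3 m2.py
```

```text
foot ((560.561767578125, -3.9648303985595703), (99.96733093261719, 105.34471130371094), 151.4899139404297) ((560.228515625, -2.1916909217834473), 56.830474853515625)
glass px [348.85542169 194.81325301] 166 [ 0.55879882 -0.00685867  0.118     ]
side expect [331.75048439 168.81439923]
 71  66  78 186 177 173 172 169 168 168 146 167 146 170 171 171 168 162 160 144
 75  74  72  70  65  64 113 187 183 177 173 172 172 170 170 170 169 166 163 161
 78  77  74  75  74  74  73  72  68  64  67  58  66  99  95  99  94  95  88  82
 90  94  76  77  76  76  76  77  76  75  74  74  71  72  72  72  71  73  72  74
161 163  81  87  93  74  76  74  69  61  57  57  60  67  71  74  76  75  75  73
158 156 156 159 162 162  81 105 168 175 173 174 176 175  94  72  74  74  75  75
159 155 155 155 155 155 159 173 171 169 168 169 169 171 161 165 164 163 164 163
160 156 156 156 156 161 116 103 150 175 174 174 175 180  84 120 158 156 157 156
159 156 156 156 156 129  60  63  61  64  95  96  62  61  67  56 170 156 155 157
161 157 156 156 158  80  69  39  70  68  69  67  66  66  31  65 135 156 156 156
159 157 156 156 159  96  10  50  35  34  33  24  71  71  49   0 140 157 157 158
158 157 157 156 160 113   0   4  15  16  11  16  14   9   1  40 107 159 157 157
```

```bash
cat > plan.py <<'E'
from h import *
import sys
# usage: plan.py x y z yawdeg n
def yaw(s):
    from scipy.spatial.transform import Rotation as R
    M=R.from_quat(s["tool_rot"]).as_matrix(); return np.degrees(np.arctan2(M[1,0],M[0,0])),M
def plan(g,gy,n):
    s=telemetry.get_obs(); y,M=yaw(s); p=s["eef_pos"]; d=(np.array(g)-p)*1000/n; dy=gy-y
    print("pos",p.round(4),"yaw",round(y,2),"z axis",M[:,2].round(4),"F",s["ft_force"].round(2),"T",s["ft_torque"].round(3),"w",round(float(s["grip_width"]),4),"t",s["clock"],"j6",s["joint_pos"][5].round(2))
    out=[]
    for i in range(n):
        a=np.radians(y+dy*i/n)
        out.append([round(float(v),1) for v in (d[0]*np.cos(a)+d[1]*np.sin(a), d[0]*np.sin(a)-d[1]*np.cos(a), -d[2], -dy/n)])
    print(out)
if __name__=="__main__":
    a=[float(v) for v in sys.argv[1:]]; plan(a[:3],a[3],int(a[4]))
E
python3 plan.py .46 .09 .1 0 10
```

```text
pos [0.2127 0.452  0.2476] yaw 64.8 z axis [-7.0e-04 -1.4e-03 -1.0e+00] F [-0.68  0.22  0.98] T [ 0.005  0.001 -0.003] w 0.0858 t 0.15 j6 1.57
[[-22.2, 37.8, 14.8, 6.5], [-17.8, 40.1, 14.8, 6.5], [-13.2, 41.8, 14.8, 6.5], [-8.4, 43.0, 14.8, 6.5], [-3.5, 43.7, 14.8, 6.5], [1.5, 43.8, 14.8, 6.5], [6.4, 43.4, 14.8, 6.5], [11.3, 42.4, 14.8, 6.5], [16.0, 40.8, 14.8, 6.5], [20.5, 38.8, 14.8, 6.5]]
```

Request:
apply_moves:
  moves:
    - [[-22,38,14,6.5],[-18,40,14,6.5],[-13,42,14,6.5],[-8,43,14,6.5],[-3,44,14,6.5],[1,44,14,6.5],[6,43,14,6.5],[11,42,14,6.5],[16,41,14,6.5],[20,39,14,6.5]]
  hand: 0.5

```text
clock: 1.15
eef_pos: [0.4597, 0.0792, 0.102]
tool_rot: [1.0, -0.018, 0.001, -0.002]
ft_force: [1.2, 1.1, 0.7]
grip_width: 0.0641
```

Request:
apply_moves:
  moves:
    - [[0,0,20,0],[0,0,20,0],[0,0,20,0],[0,0,12,0],[0,0,5,0],[0,0,2,0],[0,0,1,0],[0,0,1,0],[0,0,1,0],[0,0,1,0]]

```text
clock: 2.15
eef_pos: [0.4633, 0.0724, 0.0149]
tool_rot: [1.0, -0.026, 0.002, -0.002]
ft_force: [1.0, -1.3, -0.1]
grip_width: 0.0641
```

Request:
apply_moves:
  moves:
    - [[0,0,0.5,0],[0,0,0.5,0],[0,0,0.5,0],[0,0,0.5,0],[0,0,0.5,0],[0,0,0.5,0],[0,0,0.5,0],[0,0,0.5,0],[0,0,0.5,0],[0,0,0.5,0]]

```text
clock: 3.15
eef_pos: [0.4641, 0.0726, 0.0111]
tool_rot: [1.0, -0.026, 0.002, -0.002]
ft_force: [-2.1, 0.2, 7.9]
grip_width: 0.0642
```

Request:
apply_moves:
  moves:
    - [[0,0,-45,0],[0,0,-45,0],[0,0,-45,0],[0,0,-45,0],[16,13,-30,0],[16,13,-20,0],[16,13,-5,0],[16,13,0,0],[16,13,0,0],[15,12,0,0]]
  hand: 0.7

```text
clock: 4.15
eef_pos: [0.5545, -0.0115, 0.2559]
tool_rot: [1.0, -0.023, 0.002, -0.001]
ft_force: [0.1, 0.2, -0.5]
grip_width: 0.0728
```

```bash
cat > m3.py <<'E'
from h import *
import pickle
c=cams.camera("wrist"); pickle.dump(c,open("w1.pkl","wb"))
print(proj(c,[.559,-.007,.118]),telemetry.get_obs()["eef_pos"])
save("w1",c["color"])
E
python3 m3.py; python3 plan.py .559 -.007 .25 0 1
```

```text
[330.99298114 184.62278606] [ 0.55657325 -0.01337742  0.25548334]
pos [ 0.5566 -0.0134  0.2555] yaw -2.79 z axis [ 5.3e-03  8.0e-04 -1.0e+00] F [ 2.8  -1.25 -0.53] T [-0.125 -0.187  0.013] w 0.0726 t 4.2 j6 1.59
[[2.1, -6.5, 5.5, -2.8]]
```

View pics/w1.png

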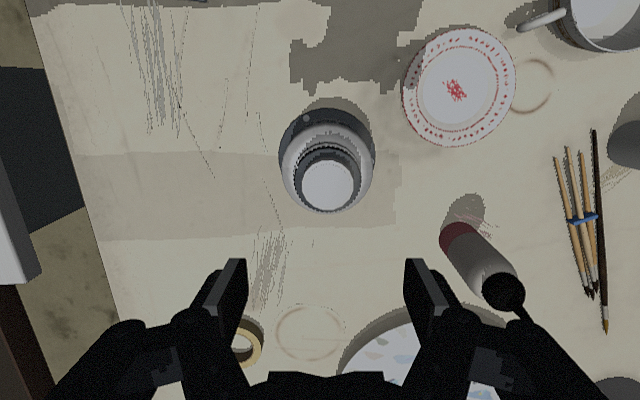

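The wrist view shows the lamp's opal glass at about (327,186), right where predicted, and the bottle at (500,290), clear of the fingers. Now I fit the disc.

```bash
cat > m4.py <<'E'
from h import *
import pickle
c=pickle.load(open("w1.pkl","rb")); I=c["color"].astype(int); g=I.min(2)
m=np.zeros(g.shape,np.uint8); m[150:222,290:365]=(g[150:222,290:365]>150)*255
k=max(cv2.findContours(m,0,1)[0],key=cv2.contourArea)
h=cv2.convexHull(k)
w=np.array([onz(c,u,v,.118)[:2] for u,v in h[:,0]],np.float32)*1000
print(cv2.boundingRect(k),cv2.minEnclosingCircle(w),cv2.fitEllipse(w))
# foot+housing silhouette
m=np.zeros(g.shape,np.uint8); m[90:222,260:400]=(g[90:222,260:400]<70)*255
print(g[186,285:370].tolist()); print(g[150:220,327].tolist())
E
python3 m4.py
```

```text
(302, 161, 51, 49) ((555.8302001953125, -7.628685474395752), 21.320045471191406) ((555.796875, -7.482723712921143), (41.86749267578125, 42.483394622802734), 86.79345703125)
[118, 137, 139, 138, 138, 137, 145, 156, 167, 146, 53, 61, 65, 65, 68, 60, 78, 171, 169, 166, 163, 164, 165, 162, 165, 164, 162, 161, 164, 163, 163, 164, 162, 162, 163, 162, 165, 163, 163, 163, 164, 166, 162, 165, 164, 163, 164, 162, 164, 164, 164, 163, 160, 160, 160, 162, 163, 161, 160, 161, 161, 163, 160, 162, 161, 157, 160, 162, 112, 78, 81, 79, 77, 78, 66, 65, 163, 148, 141, 134, 130, 126, 126, 122, 104]
[71, 77, 61, 35, 29, 38, 40, 45, 52, 51, 117, 164, 165, 166, 164, 165, 165, 165, 164, 162, 166, 166, 163, 165, 161, 164, 165, 164, 163, 163, 163, 163, 164, 166, 166, 164, 162, 166, 165, 164, 162, 165, 163, 163, 165, 163, 162, 164, 162, 163, 167, 164, 164, 162, 162, 165, 162, 162, 169, 151, 99, 63, 96, 128, 138, 143, 141, 139, 141, 141]
```

```bash
python3 plan.py .557 -.0073 .135 -2.8 6
```

```text
pos [ 0.5566 -0.0134  0.2555] yaw -2.79 z axis [ 5.3e-03  8.0e-04 -1.0e+00] F [ 2.8  -1.25 -0.53] T [-0.125 -0.187  0.013] w 0.0726 t 4.2 j6 1.59
[[0.0, -1.0, 20.1, 0.0], [0.0, -1.0, 20.1, 0.0], [0.0, -1.0, 20.1, 0.0], [0.0, -1.0, 20.1, 0.0], [0.0, -1.0, 20.1, 0.0], [0.0, -1.0, 20.1, 0.0]]
```

Request:
apply_moves:
  moves:
    - [[0,-1,20,0],[0,-1,20,0],[0,-1,20,0],[0,-1,20,0],[0,-1,20,0],[0,-1,12,0],[0,0,4,0],[0,0,1,0],[0,0,0,0],[0,0,0,0]]

```text
clock: 5.2
eef_pos: [0.5567, -0.0071, 0.134]
tool_rot: [1.0, -0.025, 0.002, -0.001]
ft_force: [0.1, -0.2, 0.1]
grip_width: 0.0724
```

```bash
python3 plan.py .557 -.0073 .1085 -2.8 5
```

```text
pos [ 0.5567 -0.0071  0.134 ] yaw -2.92 z axis [ 0.0045  0.0015 -1.    ] F [ 0.1  -0.21  0.1 ] T [0.017 0.004 0.004] w 0.0724 t 5.2 j6 1.61
[[0.1, 0.0, 5.1, -0.0], [0.1, 0.0, 5.1, -0.0], [0.1, 0.0, 5.1, -0.0], [0.1, 0.0, 5.1, -0.0], [0.1, 0.0, 5.1, -0.0]]
```

Request:
apply_moves:
  moves:
    - [[0,0,5,0],[0,0,5,0],[0,0,5,0],[0,0,5,0],[0,0,3,0],[0,0,1,0],[0,0,1,0],[0,0,0.5,0],[0,0,0,0],[0,0,0,0]]

```text
clock: 6.2
eef_pos: [0.5582, -0.0072, 0.1081]
tool_rot: [1.0, -0.026, 0.004, -0.001]
ft_force: [-0.1, 0.3, 0.0]
grip_width: 0.0726
```

```bash
python3 plan.py .557 -.0073 .108 -2.8 1; python3 - <<'E'
from h import *
c=cams.camera("side"); x,y=proj(c,[.557,-.007,.1]).round().astype(int); w=cams.camera("wrist")
print(telemetry.get_obs()["eef_pos"])
save("g1",np.hstack([cv2.resize(c["color"][y-40:y+40,x-40:x+40],(400,400),interpolation=cv2.INTER_CUBIC),cv2.resize(w["color"][120:400,180:460],(400,400))]))
E
```

```text
pos [ 0.5582 -0.0072  0.1081] yaw -2.94 z axis [ 0.0081  0.0015 -1.    ] F [-0.09  0.25  0.02] T [ 0.029 -0.021 -0.013] w 0.0726 t 6.2 j6 1.61
[[-1.2, 0.2, 0.1, -0.1]]
[ 0.55822473 -0.00713798  0.10808461]
```

View pics/g1.png

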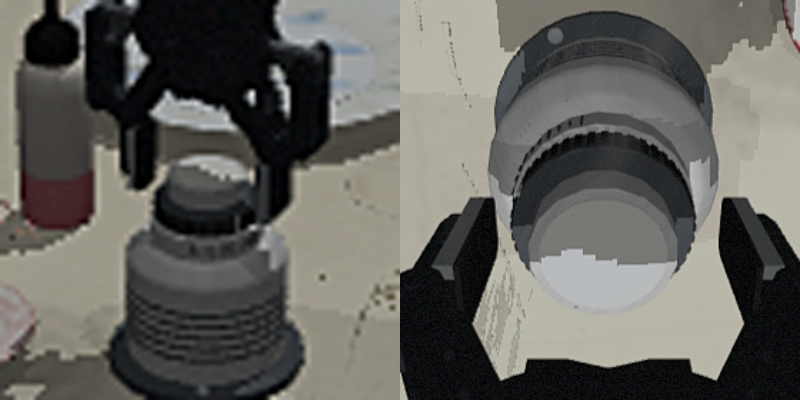

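The jaws straddle the ring, centred to about 1 mm, with the tips at ring height and above the lower ring. Closing.

Request:
apply_moves:
  moves:
    - [[0,0,0,0],[0,0,0,0],[0,0,0,0],[0,0,0,0],[0,0,0,0],[0,0,0,0],[0,0,0,0],[0,0,0,0],[0,0,0,0],[0,0,0,0]]
  hand: 0.2

```text
clock: 7.3
eef_pos: [0.5567, -0.0071, 0.109]
tool_rot: [1.0, -0.026, 0.003, -0.001]
ft_force: [-1.0, 0.4, -0.4]
grip_width: 0.0556
```

```bash
python3 plan.py .557 -.0073 .108 -2.8 1
```

```text
pos [ 0.5567 -0.0071  0.109 ] yaw -2.94 z axis [ 0.006   0.0016 -1.    ] F [-1.    0.4  -0.38] T [-0.048 -0.059  0.023] w 0.0556 t 7.3 j6 1.61
[[0.3, 0.2, 1.0, -0.1]]
```

Request:
apply_moves:
  moves:
    - [[0,0,0,-0.8],[0,0,0,-0.8],[0,0,0,-0.8],[0,0,0,-0.8],[0,0,0,-0.8],[0,0,0,-0.8],[0,0,0,-0.8],[0,0,0,-0.8],[0,0,0,-0.8],[0,0,0,-0.8]]

```text
clock: 8.3
eef_pos: [0.5568, -0.0071, 0.109]
tool_rot: [0.999, 0.05, 0.003, -0.001]
ft_force: [-1.8, 0.2, 0.3]
grip_width: 0.0551
```

```bash
python3 plan.py .557 -.0073 .108 -2.8 1;python3 - <<'E'
from h import *
w=cams.camera("wrist")
c=cams.camera("side"); x,y=proj(c,[.557,-.007,.1]).round().astype(int)
save("g2",np.hstack([cv2.resize(c["color"][y-40:y+40,x-40:x+40],(400,400),interpolation=cv2.INTER_CUBIC),cv2.resize(w["color"][120:400,180:460],(400,400))]))
E
```

```text
pos [ 0.5568 -0.0071  0.109 ] yaw 5.7 z axis [ 0.0059  0.0019 -1.    ] F [-1.77  0.17  0.32] T [ 0.052 -0.001 -0.14 ] w 0.0551 t 8.3 j6 1.46
[[0.2, 0.2, 1.0, 8.5]]
```

View pics/g2.png

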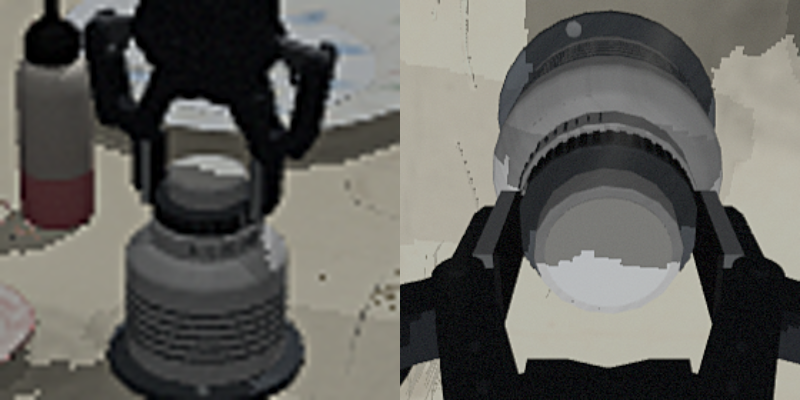

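The pads hold the ring on both sides, and the torque of −0.14 Nm matches the running friction. Continuing.

Request:
apply_moves:
  moves:
    - [[0,0,0,-1.1],[0,0,0,-1.1],[0,0,0,-1.1],[0,0,0,-1.1],[0,0,0,-1.1],[0,0,0,-1.1],[0,0,0,-1.1],[0,0,0,-1.1],[0,0,0,-1.1],[0,0,0,-1.1]]

```text
clock: 9.4
eef_pos: [0.5567, -0.0071, 0.109]
tool_rot: [0.988, 0.153, 0.003, -0.001]
ft_force: [-1.1, -1.2, 0.2]
grip_width: 0.0552
```

```bash
python3 plan.py .557 -.0073 .108 -2.8 1
```

```text
pos [ 0.5567 -0.0071  0.109 ] yaw 17.61 z axis [ 0.0059  0.002  -1.    ] F [-1.05 -1.22  0.23] T [ 0.038  0.01  -0.121] w 0.0552 t 9.4 j6 1.25
[[0.2, 0.3, 1.0, 20.4]]
```

Request:
apply_moves:
  moves:
    - [[0,0,0,-0.3],[0,0,0,-0.3],[0,0,0,-0.3],[0,0,0,-0.3],[0,0,0,-0.3],[0,0,0,-0.3],[0,0,0,-0.3],[0,0,0,-0.3],[0,0,0,-0.3],[0,0,0,-0.3]]

```text
clock: 10.4
eef_pos: [0.5568, -0.0071, 0.109]
tool_rot: [0.983, 0.182, 0.003, -0.0]
ft_force: [-0.4, 0.1, 0.0]
grip_width: 0.0549
```

```bash
python3 plan.py .557 -.0073 .108 -2.8 1|head -1
```

```text
pos [ 0.5568 -0.0071  0.109 ] yaw 20.92 z axis [ 0.006   0.0021 -1.    ] F [-0.41  0.06  0.  ] T [ 0.081 -0.015 -0.198] w 0.0549 t 10.4 j6 1.19
```

```bash
cat > tq.py <<'E'
from h import *
from plan import yaw
r=[]
for i in range(4):
    s=telemetry.get_obs(); r.append(s["ft_torque"][2]); 
    if i<3: cams.camera("top")
print("yaw",round(yaw(s)[0],2),"Tz",np.round(r,3),"F",s["ft_force"].round(1),"w",s["grip_width"].round(4),s["clock"],s["eef_pos"].round(4))
E
python3 tq.py
```

```text
Traceback (most recent call last):
  File "tq.py", line 7, in <module>
    print("yaw",round(yaw(s)[0],2),"Tz",np.round(r,3),"F",s["ft_force"].round(1),"w",s["grip_width"].round(4),s["clock"],s["eef_pos"].round(4))
                                                                                     ^^^^^^^^^^^^^^^^^^^^^
AttributeError: 'float' object has no attribute 'round'
```

```bash
sed -i 's/s\["grip_width"\].round(4)/round(s["grip_width"],4)/' tq.py; python3 tq.py
```

```text
yaw 20.9 Tz [-0.028 -0.003 -0.037 -0.041] F [-1.5  0.8  0.3] w 0.0552 10.7 [ 0.5568 -0.0071  0.109 ]
```

Request:
apply_moves:
  moves:
    - [[0,0,0,-0.15],[0,0,0,-0.15],[0,0,0,-0.15],[0,0,0,-0.15],[0,0,0,-0.15],[0,0,0,-0.15],[0,0,0,-0.15],[0,0,0,-0.15],[0,0,0,-0.15],[0,0,0,-0.15]]

```text
clock: 11.7
eef_pos: [0.5568, -0.0071, 0.109]
tool_rot: [0.981, 0.195, 0.003, -0.0]
ft_force: [-0.8, 0.5, -0.1]
grip_width: 0.0562
```

```bash
python3 tq.py
```

```text
yaw 22.49 Tz [-0.12  -0.092 -0.058 -0.056] F [-1.8 -0.6  0.5] w 0.0551 11.85 [ 0.5568 -0.0071  0.1089]
```

Request:
apply_moves:
  moves:
    - [[0,0,0,-0.3],[0,0,0,-0.3],[0,0,0,-0.3],[0,0,0,-0.3],[0,0,0,-0.3],[0,0,0,-0.3],[0,0,0,-0.3],[0,0,0,-0.3],[0,0,0,-0.3],[0,0,0,-0.3]]

```text
clock: 12.85
eef_pos: [0.5568, -0.0071, 0.109]
tool_rot: [0.975, 0.223, 0.003, -0.0]
ft_force: [-0.6, 0.6, 0.3]
grip_width: 0.0553
```

```bash
sed -i 's/range(4)/range(2)/;s/i<3/i<1/' tq.py; python3 tq.py
```

```text
yaw 25.75 Tz [-0.137 -0.103] F [-0.3 -0.   0.4] w 0.0552 12.9 [ 0.5568 -0.0071  0.109 ]
```

Request:
apply_moves:
  moves:
    - [[0,0,0,-0.3],[0,0,0,-0.3],[0,0,0,-0.3],[0,0,0,-0.3],[0,0,0,-0.3],[0,0,0,-0.3],[0,0,0,-0.3],[0,0,0,-0.3],[0,0,0,-0.3],[0,0,0,-0.3]]

```text
clock: 13.9
eef_pos: [0.5568, -0.0071, 0.109]
tool_rot: [0.968, 0.25, 0.003, -0.0]
ft_force: [-0.3, 0.1, -0.3]
grip_width: 0.0552
```

```bash
python3 tq.py
```

```text
yaw 29.02 Tz [-0.145 -0.06 ] F [-0.8  0.   0.1] w 0.0555 13.95 [ 0.5568 -0.0071  0.109 ]
```

Request:
apply_moves:
  moves:
    - [[0,0,0,-0.35],[0,0,0,-0.35],[0,0,0,-0.35],[0,0,0,-0.35],[0,0,0,-0.35],[0,0,0,-0.35],[0,0,0,-0.35],[0,0,0,-0.35],[0,0,0,-0.35],[0,0,0,-0.35]]

```text
clock: 14.95
eef_pos: [0.5568, -0.007, 0.109]
tool_rot: [0.959, 0.283, 0.003, -0.0]
ft_force: [-0.8, -0.5, 0.2]
grip_width: 0.0552
```

```bash
python3 tq.py
```

```text
yaw 32.84 Tz [-0.143 -0.094] F [-0.8  0.3  0.3] w 0.0553 15.0 [ 0.5568 -0.007   0.109 ]
```

Request:
apply_moves:
  moves:
    - [[0,0,0,-0.35],[0,0,0,-0.35],[0,0,0,-0.35],[0,0,0,-0.35],[0,0,0,-0.35],[0,0,0,-0.35],[0,0,0,-0.35],[0,0,0,-0.35],[0,0,0,-0.35],[0,0,0,-0.35]]

```text
clock: 16.0
eef_pos: [0.5568, -0.007, 0.109]
tool_rot: [0.949, 0.314, 0.003, -0.0]
ft_force: [-1.4, -0.4, 1.3]
grip_width: 0.0554
```

```bash
python3 tq.py
```

```text
yaw 36.65 Tz [-0.164 -0.083] F [-0.7 -0.9  0.4] w 0.0553 16.05 [ 0.5568 -0.007   0.109 ]
```

Request:
apply_moves:
  moves:
    - [[0,0,0,-0.25],[0,0,0,-0.25],[0,0,0,-0.25],[0,0,0,-0.25],[0,0,0,-0.25],[0,0,0,-0.25],[0,0,0,-0.25],[0,0,0,-0.25],[0,0,0,-0.25],[0,0,0,-0.25]]

```text
clock: 17.05
eef_pos: [0.5568, -0.007, 0.109]
tool_rot: [0.942, 0.337, 0.003, -0.0]
ft_force: [-0.2, -0.5, 0.4]
grip_width: 0.0556
```

```bash
python3 tq.py
```

```text
yaw 39.37 Tz [-0.1   -0.134] F [-0.1 -0.3  0.3] w 0.0554 17.1 [ 0.5568 -0.007   0.109 ]
```

Request:
apply_moves:
  moves:
    - [[0,0,0,-0.35],[0,0,0,-0.35],[0,0,0,-0.35],[0,0,0,-0.35],[0,0,0,-0.35],[0,0,0,-0.35],[0,0,0,-0.35],[0,0,0,-0.35],[0,0,0,-0.35],[0,0,0,-0.35]]

```text
clock: 18.1
eef_pos: [0.5568, -0.0071, 0.109]
tool_rot: [0.93, 0.368, 0.003, -0.0]
ft_force: [-1.0, -0.3, 0.0]
grip_width: 0.0552
```

```bash
python3 tq.py
```

```text
yaw 43.17 Tz [-0.162 -0.1  ] F [-0.9 -0.9  0.2] w 0.055 18.15 [ 0.5568 -0.0071  0.109 ]
```

Request:
apply_moves:
  moves:
    - [[0,0,0,-0.3],[0,0,0,-0.3],[0,0,0,-0.3],[0,0,0,-0.3],[0,0,0,-0.3],[0,0,0,-0.3],[0,0,0,-0.3],[0,0,0,-0.3],[0,0,0,-0.3],[0,0,0,-0.3]]

```text
clock: 19.15
eef_pos: [0.5568, -0.0071, 0.109]
tool_rot: [0.919, 0.394, 0.003, -0.0]
ft_force: [-0.9, 0.6, -0.4]
grip_width: 0.0553
```

```bash
python3 tq.py
```

```text
yaw 46.42 Tz [-0.221 -0.103] F [-0.8  0.1 -0.1] w 0.0549 19.2 [ 0.5568 -0.0071  0.109 ]
```

Request:
apply_moves:
  moves:
    - [[0,0,0,-0.1],[0,0,0,-0.1],[0,0,0,-0.1],[0,0,0,-0.1],[0,0,0,-0.1],[0,0,0,-0.1],[0,0,0,-0.1],[0,0,0,-0.1],[0,0,0,-0.1],[0,0,0,-0.1]]

```text
clock: 20.2
eef_pos: [0.5568, -0.0071, 0.109]
tool_rot: [0.915, 0.403, 0.003, -0.0]
ft_force: [-1.0, -1.3, 0.2]
grip_width: 0.0555
```

```bash
python3 tq.py
```

```text
yaw 47.5 Tz [-0.221 -0.249] F [-0.8 -0.4  0.4] w 0.0552 20.25 [ 0.5569 -0.0071  0.109 ]
```

Request:
apply_moves:
  moves:
    - [[0,0,0,-0.07],[0,0,0,-0.07],[0,0,0,-0.07],[0,0,0,-0.07],[0,0,0,-0.07],[0,0,0,-0.07],[0,0,0,-0.07],[0,0,0,-0.07],[0,0,0,-0.07],[0,0,0,-0.07]]

```text
clock: 21.25
eef_pos: [0.5569, -0.0071, 0.109]
tool_rot: [0.913, 0.409, 0.003, -0.0]
ft_force: [-1.6, 0.3, 0.8]
grip_width: 0.0554
```

```bash
sed -i 's/range(2)/range(4)/;s/i<1/i<3/' tq.py; python3 tq.py
```

```text
yaw 48.25 Tz [-0.221 -0.193 -0.27  -0.21 ] F [-0.8 -0.7  0.7] w 0.0553 21.4 [ 0.5568 -0.0071  0.109 ]
```

Request:
apply_moves:
  moves:
    - [[0,0,0,-0.07],[0,0,0,-0.07],[0,0,0,-0.07],[0,0,0,-0.07],[0,0,0,-0.07],[0,0,0,-0.07],[0,0,0,-0.07],[0,0,0,-0.07],[0,0,0,-0.07],[0,0,0,-0.07]]

```text
clock: 22.4
eef_pos: [0.5568, -0.0071, 0.109]
tool_rot: [0.91, 0.415, 0.003, -0.0]
ft_force: [-0.5, -0.8, 0.0]
grip_width: 0.0552
```

```bash
python3 tq.py
```

```text
yaw 49.0 Tz [-0.308 -0.229 -0.248 -0.265] F [-0.6 -0.2  0.3] w 0.0551 22.55 [ 0.5569 -0.0071  0.109 ]
```

Request:
apply_moves:
  moves:
    - [[0,0,0,-0.05],[0,0,0,-0.05],[0,0,0,-0.05],[0,0,0,-0.05],[0,0,0,-0.05],[0,0,0,-0.05],[0,0,0,-0.05],[0,0,0,-0.05],[0,0,0,-0.05],[0,0,0,-0.05]]

```text
clock: 23.55
eef_pos: [0.5569, -0.0071, 0.109]
tool_rot: [0.908, 0.419, 0.003, 0.0]
ft_force: [-1.9, 0.6, 0.4]
grip_width: 0.0554
```

```bash
python3 tq.py
```

```text
yaw 49.53 Tz [-0.305 -0.235 -0.211 -0.264] F [-0.1 -0.3 -0.8] w 0.0553 23.7 [ 0.5569 -0.0071  0.109 ]
```

The torque rose steadily to about 0.30 Nm moving and 0.25 Nm holding, so 0.12–0.17 Nm beyond running: the ring is firmly home. Releasing and lifting.

Request:
apply_moves:
  moves:
    - [[0,0,0,0],[0,0,0,0],[0,0,0,0],[0,0,0,0],[0,0,-5,0],[0,0,-20,0],[0,0,-30,0],[0,0,-30,0],[0,0,-30,0],[0,0,-20,0]]
  hand: 0.7

```text
clock: 24.7
eef_pos: [0.5539, -0.0072, 0.2465]
tool_rot: [0.907, 0.42, -0.0, -0.001]
ft_force: [0.5, 0.1, 0.3]
grip_width: 0.0728
```

```bash
python3 tq.py; python3 plan.py .5088 .2823 .17 71.4 10;python3 plan.py .5088 .2823 .17 -18.6 10
```

```text
yaw 49.71 Tz [ 0.002 -0.018 -0.01   0.04 ] F [ 0.4 -0.3 -0.1] w 0.0728 24.85 [ 0.5543 -0.0072  0.2456]
pos [ 0.5543 -0.0072  0.2456] yaw 49.71 z axis [-2.0e-04  1.6e-03 -1.0e+00] F [ 0.41 -0.29 -0.06] T [ 0.021 -0.092  0.04 ] w 0.0728 t 24.85 j6 0.69
[[19.1, -22.2, 7.6, -2.2], [20.0, -21.5, 7.6, -2.2], [20.8, -20.7, 7.6, -2.2], [21.5, -19.9, 7.6, -2.2], [22.3, -19.1, 7.6, -2.2], [23.0, -18.2, 7.6, -2.2], [23.6, -17.3, 7.6, -2.2], [24.3, -16.4, 7.6, -2.2], [24.9, -15.5, 7.6, -2.2], [25.5, -14.5, 7.6, -2.2]]
pos [ 0.5543 -0.0072  0.2456] yaw 49.71 z axis [-2.0e-04  1.6e-03 -1.0e+00] F [ 0.41 -0.29 -0.06] T [ 0.021 -0.092  0.04 ] w 0.0728 t 24.85 j6 0.69
[[19.1, -22.2, 7.6, 6.8], [16.4, -24.3, 7.6, 6.8], [13.4, -26.1, 7.6, 6.8], [10.2, -27.5, 7.6, 6.8], [6.8, -28.5, 7.6, 6.8], [3.4, -29.1, 7.6, 6.8], [-0.1, -29.3, 7.6, 6.8], [-3.6, -29.1, 7.6, 6.8], [-7.0, -28.5, 7.6, 6.8], [-10.4, -27.4, 7.6, 6.8]]
```

Request:
apply_moves:
  moves:
    - [[19,-22,5,-2.1],[20,-21,5,-2.1],[21,-21,5,-2.1],[21,-20,5,-2.1],[22,-19,5,-2.1],[23,-18,5,-2.1],[24,-17,5,-2.1],[24,-16,5,-2.1],[25,-15,5,-2.1],[25,-14,5,-2.1]]
  hand: 0.5

```text
clock: 25.85
eef_pos: [0.5026, 0.2845, 0.1798]
tool_rot: [0.814, 0.581, -0.01, -0.003]
ft_force: [0.7, 0.3, 0.1]
grip_width: 0.0641
```

```bash
cat > m5.py <<'E'
from h import *
c=cams.camera("wrist"); I=c["color"].astype(int)
print(telemetry.get_obs()["eef_pos"], "expect px",proj(c,[.5088,.2823,.0065]))
save("w2",c["color"])
hsv=cv2.cvtColor(c["color"],cv2.COLOR_RGB2HSV)
m=((I[...,2]-I[...,0]>0)&(hsv[...,2]>120)).astype(np.uint8)*255
for k in cv2.findContours(m,0,1)[0]:
    if cv2.contourArea(k)>300:
        w=np.array([onz(c,u,v,.0065)[:2] for u,v in k[:,0]],np.float32)
        r=cv2.minAreaRect(w*1000); print(cv2.contourArea(k),k[:,0].mean(0).round(),np.round(r[0],1),np.round(r[1],1),round(r[2],1))
E
python3 m5.py; python3 plan.py .5088 .2823 .17 71.4 1
```

```text
[0.50115854 0.28857197 0.17830895] expect px [328.93311105 189.49524895]
571.5 [468. 390.] [787.5 362. ] [42.7 35.8] 71.9
466.0 [185. 389.] [683.3  43.3] [32.  36.3] 71.9
1002.5 [ 38. 332.] [565.1 -74.5] [89.5 45.9] 55.0
5856.5 [588. 347.] [790.4 489.1] [168.6  75.6] 12.0
2229.0 [331. 184.] [505.4 281.1] [49.  48.9] 71.3
6142.0 [203. 120.] [414. 196.] [69.8 70.2] 79.8
pos [0.5012 0.2886 0.1783] yaw 71.4 z axis [-0.0226 -0.0046 -0.9997] F [-0.22  1.58 -0.49] T [ 0.181 -0.07  -0.051] w 0.0638 t 25.9 j6 0.84
[[-3.5, 9.2, 8.3, -0.0]]
```

View pics/w2.png

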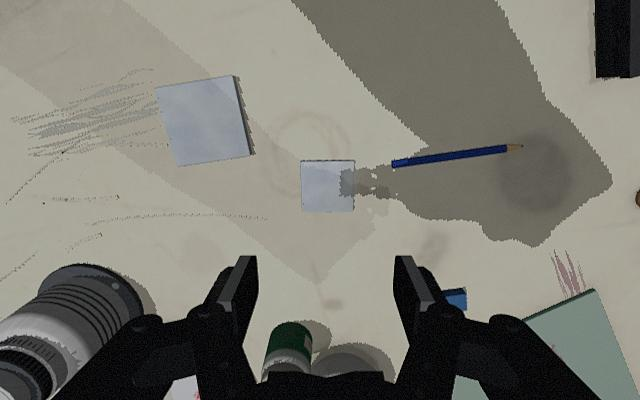

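The wrist view shows the small tile at (331,184), 49 mm square at 71.3°. The large tile at (203,120), the pencil tip at (393,163) and the eraser at (455,298) are all clear of the jaws. Moving down over the tile.

```bash
python3 plan.py .5063 .2816 .05 71.4 7
```

```text
pos [0.5012 0.2886 0.1783] yaw 71.4 z axis [-0.0226 -0.0046 -0.9997] F [-0.22  1.58 -0.49] T [ 0.181 -0.07  -0.051] w 0.0638 t 25.9 j6 0.84
[[-0.7, 1.0, 18.3, -0.0], [-0.7, 1.0, 18.3, -0.0], [-0.7, 1.0, 18.3, -0.0], [-0.7, 1.0, 18.3, -0.0], [-0.7, 1.0, 18.3, -0.0], [-0.7, 1.0, 18.3, -0.0], [-0.7, 1.0, 18.3, -0.0]]
```

Request:
apply_moves:
  moves:
    - [[-0.5,1.4,18,0],[-0.5,1.4,18,0],[-0.5,1.4,18,0],[-0.5,1.4,18,0],[-0.5,1.4,18,0],[-0.5,1.4,18,0],[-0.5,1.4,12,0],[0,0,4,0],[0,0,0,0],[0,0,0,0]]

```text
clock: 26.9
eef_pos: [0.4974, 0.2793, 0.0379]
tool_rot: [0.81, 0.586, -0.021, -0.006]
ft_force: [0.6, 1.5, -0.4]
grip_width: 0.0642
```

```bash
python3 plan.py .5063 .2816 .0157 71.4 6
```

```text
pos [0.4974 0.2793 0.0379] yaw 71.74 z axis [-0.04   -0.0147 -0.9991] F [ 0.63  1.48 -0.35] T [ 0.029 -0.031  0.005] w 0.0642 t 26.9 j6 0.83
[[0.8, 1.3, 3.7, 0.1], [0.8, 1.3, 3.7, 0.1], [0.8, 1.3, 3.7, 0.1], [0.8, 1.3, 3.7, 0.1], [0.8, 1.3, 3.7, 0.1], [0.8, 1.3, 3.7, 0.1]]
```

The tool has tilted about 2.4°. Before grasping, I test whether the tilt reverses on going up.

Request:
apply_moves:
  moves:
    - [[0,0,-25,0],[0,0,-25,0],[0,0,-25,0],[0,0,-25,0],[0,0,-25,0],[0,0,0,0],[0,0,0,0],[0,0,0,0],[0,0,0,0],[0,0,0,0]]

```text
clock: 27.9
eef_pos: [0.5037, 0.2822, 0.1724]
tool_rot: [0.81, 0.586, -0.016, -0.005]
ft_force: [-0.0, -0.0, -0.3]
grip_width: 0.0637
```

```bash
python3 plan.py .5063 .2816 .0157 71.4 10; python3 -c "
from h import *; print(telemetry.get_obs()['joint_pos'].round(3))"
```

```text
pos [0.5037 0.2822 0.1724] yaw 71.76 z axis [-0.0327 -0.0105 -0.9994] F [-0.05 -0.04 -0.29] T [ 0.085 -0.044  0.043] w 0.0637 t 27.9 j6 0.83
[[0.0, 0.3, 15.7, 0.0], [0.0, 0.3, 15.7, 0.0], [0.0, 0.3, 15.7, 0.0], [0.0, 0.3, 15.7, 0.0], [0.0, 0.3, 15.7, 0.0], [0.0, 0.3, 15.7, 0.0], [0.0, 0.3, 15.7, 0.0], [0.0, 0.3, 15.7, 0.0], [0.0, 0.3, 15.7, 0.0], [0.0, 0.3, 15.7, 0.0]]
[0.507 0.459 0.12  1.265 0.007 0.826]
```

Request:
apply_moves:
  moves:
    - [[0,0,7,0],[0,0,7,0],[0,0,7,0],[0,0,7,0],[0,0,7,0],[0,0,7,0],[0,0,7,0],[0,0,7,0],[0,0,7,0],[0,0,7,0]]

```text
clock: 28.9
eef_pos: [0.4996, 0.2806, 0.0936]
tool_rot: [0.81, 0.586, -0.019, -0.006]
ft_force: [-0.1, -0.4, 0.4]
grip_width: 0.064
```

```bash
python3 plan.py .5063 .2816 .0157 71.4 10
```

```text
pos [0.4996 0.2806 0.0936] yaw 71.76 z axis [-0.0373 -0.0131 -0.9992] F [-0.14 -0.42  0.42] T [ 0.035 -0.07   0.032] w 0.064 t 28.9 j6 0.83
[[0.3, 0.6, 7.8, 0.0], [0.3, 0.6, 7.8, 0.0], [0.3, 0.6, 7.8, 0.0], [0.3, 0.6, 7.8, 0.0], [0.3, 0.6, 7.8, 0.0], [0.3, 0.6, 7.8, 0.0], [0.3, 0.6, 7.8, 0.0], [0.3, 0.6, 7.8, 0.0], [0.3, 0.6, 7.8, 0.0], [0.3, 0.6, 7.8, 0.0]]
```

Request:
apply_moves:
  moves:
    - [[0,0,-40,0],[0,0,-40,0],[0,0,0,0],[0,0,0,0],[-33,-30,0,0],[-33,-30,0,0],[-33,-30,0,0],[0,0,0,0],[0,0,0,0],[0,0,0,0]]

```text
clock: 29.9
eef_pos: [0.3765, 0.2104, 0.168]
tool_rot: [0.81, 0.586, -0.03, -0.007]
ft_force: [-0.3, 0.1, 0.7]
grip_width: 0.064
```

```bash
python3 plan.py .5063 .2816 .15 71.4 10
```

```text
pos [0.3765 0.2104 0.168 ] yaw 71.79 z axis [-0.056  -0.0234 -0.9982] F [-0.27  0.05  0.71] T [ 0.042 -0.063 -0.016] w 0.064 t 29.9 j6 0.82
[[10.8, 10.1, 1.8, 0.0], [10.8, 10.1, 1.8, 0.0], [10.8, 10.1, 1.8, 0.0], [10.8, 10.1, 1.8, 0.0], [10.8, 10.1, 1.8, 0.0], [10.9, 10.1, 1.8, 0.0], [10.9, 10.1, 1.8, 0.0], [10.9, 10.1, 1.8, 0.0], [10.9, 10.0, 1.8, 0.0], [10.9, 10.0, 1.8, 0.0]]
```

Request:
apply_moves:
  moves:
    - [[33,31,0,0],[33,31,0,0],[33,31,0,0],[0,0,0,0],[0,0,0,0],[0,0,0,0],[-10,-9,0,0],[-10,-9,0,0],[-10,-9,0,0],[-10,-9,0,0]]

```text
clock: 30.9
eef_pos: [0.4521, 0.2504, 0.1559]
tool_rot: [0.81, 0.586, -0.032, -0.007]
ft_force: [0.3, -0.4, 1.0]
grip_width: 0.0641
```

```bash
python3 plan.py .5063 .2816 .15 71.4 10
```

```text
pos [0.4521 0.2504 0.1559] yaw 71.82 z axis [-0.0609 -0.0261 -0.9978] F [ 0.33 -0.41  0.97] T [-0.014 -0.058 -0.056] w 0.0641 t 30.9 j6 0.82
[[4.7, 4.2, 0.6, 0.0], [4.7, 4.2, 0.6, 0.0], [4.7, 4.2, 0.6, 0.0], [4.7, 4.2, 0.6, 0.0], [4.7, 4.2, 0.6, 0.0], [4.7, 4.2, 0.6, 0.0], [4.7, 4.2, 0.6, 0.0], [4.7, 4.2, 0.6, 0.0], [4.7, 4.2, 0.6, 0.0], [4.7, 4.1, 0.6, 0.0]]
```

Request:
apply_moves:
  moves:
    - [[4.5,4,0,0],[4.5,4,0,0],[4.5,4,0,0],[4.5,4,0,0],[4.5,4,0,0],[4.5,4,0,0],[4.5,4,0,0],[4.5,4,0,0],[4.5,4,0,0],[4,4,0,0]]

```text
clock: 31.9
eef_pos: [0.5076, 0.2823, 0.1533]
tool_rot: [0.81, 0.586, -0.031, -0.007]
ft_force: [0.5, -0.1, 0.5]
grip_width: 0.0642
```

```bash
python3 plan.py .5063 .2816 .15 71.4 10
```

```text
pos [0.5076 0.2823 0.1533] yaw 71.82 z axis [-0.0581 -0.0246 -0.998 ] F [ 0.55 -0.12  0.5 ] T [ 0.057 -0.013  0.001] w 0.0642 t 31.9 j6 0.82
[[-0.1, -0.1, 0.3, 0.0], [-0.1, -0.1, 0.3, 0.0], [-0.1, -0.1, 0.3, 0.0], [-0.1, -0.1, 0.3, 0.0], [-0.1, -0.1, 0.3, 0.0], [-0.1, -0.1, 0.3, 0.0], [-0.1, -0.1, 0.3, 0.0], [-0.1, -0.1, 0.3, 0.0], [-0.1, -0.1, 0.3, 0.0], [-0.1, -0.1, 0.3, 0.0]]
```

Request:
apply_moves:
  moves:
    - [[-27,29,-10,0],[-27,29,-10,0],[-27,29,-10,0],[0,0,0,0],[0,0,0,0],[0,0,0,0],[0,0,0,0],[0,0,0,0],[0,0,0,0],[0,0,0,0]]

```text
clock: 32.9
eef_pos: [0.568, 0.1809, 0.1809]
tool_rot: [0.807, 0.589, -0.032, -0.008]
ft_force: [0.2, 0.5, -0.4]
grip_width: 0.0639
```

```bash
python3 plan.py .5063 .2816 .15 71.4 10
```

```text
pos [0.568  0.1809 0.1809] yaw 72.33 z axis [-0.0613 -0.0253 -0.9978] F [ 0.2   0.48 -0.43] T [ 0.063 -0.014 -0.001] w 0.0639 t 32.9 j6 0.62
[[7.7, -8.9, 3.1, 0.1], [7.7, -8.9, 3.1, 0.1], [7.7, -9.0, 3.1, 0.1], [7.7, -9.0, 3.1, 0.1], [7.7, -9.0, 3.1, 0.1], [7.7, -9.0, 3.1, 0.1], [7.6, -9.0, 3.1, 0.1], [7.6, -9.0, 3.1, 0.1], [7.6, -9.0, 3.1, 0.1], [7.6, -9.0, 3.1, 0.1]]
```

Request:
apply_moves:
  moves:
    - [[7,-8.2,3,0.1],[7,-8.2,3,0.1],[7,-8.2,3,0.1],[7,-8.2,3,0.1],[7,-8.2,3,0.1],[7,-8.2,3,0.1],[7,-8.2,3,0.1],[7,-8.2,3,0.1],[7,-8.2,3,0.1],[7,-8.2,3,0.1]]

```text
clock: 33.9
eef_pos: [0.5042, 0.281, 0.1496]
tool_rot: [0.812, 0.582, -0.032, -0.008]
ft_force: [0.5, 0.8, 0.1]
grip_width: 0.0639
```

```bash
python3 plan.py .5063 .2816 .04 71.4 10
```

```text
pos [0.5042 0.281  0.1496] yaw 71.33 z axis [-0.0616 -0.0249 -0.9978] F [0.48 0.78 0.06] T [ 0.05 -0.06 -0.04] w 0.0639 t 33.9 j6 0.83
[[0.1, 0.2, 11.0, -0.0], [0.1, 0.2, 11.0, -0.0], [0.1, 0.2, 11.0, -0.0], [0.1, 0.2, 11.0, -0.0], [0.1, 0.2, 11.0, -0.0], [0.1, 0.2, 11.0, -0.0], [0.1, 0.2, 11.0, -0.0], [0.1, 0.2, 11.0, -0.0], [0.1, 0.2, 11.0, -0.0], [0.1, 0.2, 11.0, -0.0]]
```

Request:
apply_moves:
  moves:
    - [[0.6,0.8,9.5,0],[0.6,0.8,9.5,0],[0.6,0.8,9.5,0],[0.6,0.8,9.5,0],[0.6,0.8,9.5,0],[0.6,0.8,9.5,0],[0.6,0.8,9.5,0],[0.6,0.8,9.5,0],[0.6,0.8,9.5,0],[0.6,0.8,9.5,0]]

```text
clock: 34.9
eef_pos: [0.5082, 0.2815, 0.0454]
tool_rot: [0.813, 0.582, -0.033, -0.008]
ft_force: [0.3, -0.3, -0.1]
grip_width: 0.064
```

```bash
python3 plan.py .5072 .2820 .0175 71.4 10; python3 m5.py | head -3 >/dev/null; python3 - <<'E'
from h import *
w=cams.camera("wrist"); save("w3",cv2.resize(w["color"][140:400,140:520],(760,520)))
print(proj(w,[.5063,.2816,.0065]))
E
```

```text
pos [0.5082 0.2815 0.0454] yaw 71.28 z axis [-0.0616 -0.0256 -0.9978] F [ 0.35 -0.26 -0.12] T [ 0.006 -0.074  0.025] w 0.064 t 34.9 j6 0.83
[[0.0, -0.1, 2.8, -0.0], [0.0, -0.1, 2.8, -0.0], [0.0, -0.1, 2.8, -0.0], [0.0, -0.1, 2.8, -0.0], [0.0, -0.1, 2.8, -0.0], [0.0, -0.1, 2.8, -0.0], [0.0, -0.1, 2.8, -0.0], [0.0, -0.1, 2.8, -0.0], [0.0, -0.1, 2.8, -0.0], [0.0, -0.1, 2.8, -0.0]]
[331.18845472 248.97035303]
```

View pics/w3.png

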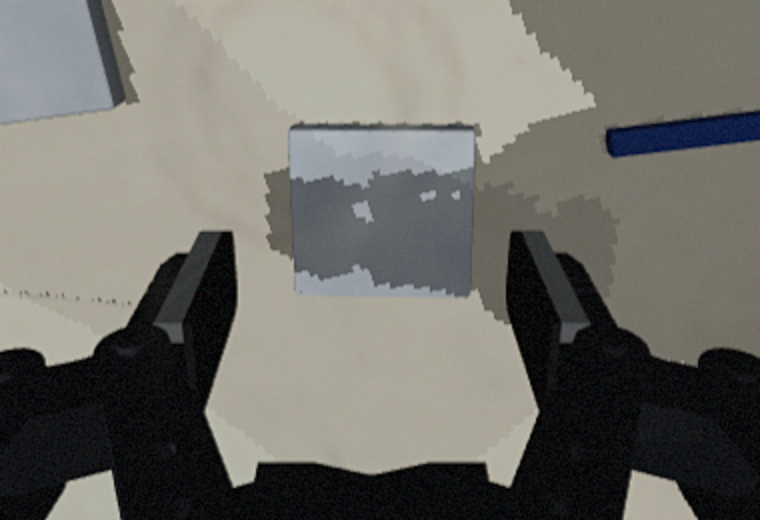

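The tile sits between the jaws at crop (382,212), about 2 mm toward the right finger. The pencil at (610,143) and the big tile are clear. Descending with a small shift.

Request:
apply_moves:
  moves:
    - [[0.3,0.2,5,0],[0.3,0.2,5,0],[0.3,0.2,5,0],[0.3,0.2,4,0],[0.3,0.2,3,0],[0.2,0,2,0],[0,0,1,0],[0,0,1,0],[0,0,0,0],[0,0,0,0]]

```text
clock: 36.0
eef_pos: [0.5081, 0.2824, 0.0176]
tool_rot: [0.812, 0.582, -0.032, -0.008]
ft_force: [-0.5, 0.9, -0.8]
grip_width: 0.0642
```

```bash
python3 plan.py .5072 .2820 .0165 71.4 1
```

```text
pos [0.5081 0.2824 0.0176] yaw 71.3 z axis [-0.0615 -0.0256 -0.9978] F [-0.48  0.9  -0.83] T [-0.029 -0.1   -0.01 ] w 0.0642 t 36.0 j6 0.83
[[-0.6, -0.7, 1.1, -0.1]]
```

Request:
apply_moves:
  moves:
    - [[0,0,0.4,0],[0,0,0.4,0],[0,0,0,0],[0,0,0,0],[0,0,0,0],[0,0,0,0],[0,0,0,0],[0,0,0,0],[0,0,0,0],[0,0,0,0]]
  hand: -0.2

```text
clock: 37.0
eef_pos: [0.5086, 0.2828, 0.0181]
tool_rot: [0.813, 0.582, -0.032, -0.008]
ft_force: [-0.4, 0.2, 0.9]
grip_width: 0.0468
```

```bash
python3 plan.py .5072 .2820 .0165 71.4 1
```

```text
pos [0.5086 0.2828 0.0181] yaw 71.29 z axis [-0.06   -0.0244 -0.9979] F [-0.43  0.2   0.91] T [0.042 0.007 0.017] w 0.0468 t 37.0 j6 0.83
[[-1.2, -1.1, 1.6, -0.1]]
```

Gripped (46.8 mm reading, where the 58 mm ring also read 3 mm low). Lifting.

Request:
apply_moves:
  moves:
    - [[0,0,-4,0],[0,0,-10,0],[0,0,-16,0],[0,0,-18,0],[0,0,-18,0],[0,0,-18,0],[0,0,-18,0],[0,0,-18,0],[0,0,-18,0],[0,0,-10,0]]

```text
clock: 38.0
eef_pos: [0.5171, 0.286, 0.1756]
tool_rot: [0.813, 0.582, -0.032, -0.008]
ft_force: [-0.4, -0.0, -0.5]
grip_width: 0.0469
```

```bash
python3 plan.py .5568 -.0071 .175 42 20
```

```text
pos [0.5171 0.286  0.1756] yaw 71.29 z axis [-0.061  -0.0252 -0.9978] F [-0.43 -0.05 -0.53] T [ 0.104 -0.075 -0.028] w 0.0469 t 38.0 j6 0.83
[[-13.2, 6.6, 0.0, 1.5], [-13.1, 6.9, 0.0, 1.5], [-12.9, 7.3, 0.0, 1.5], [-12.7, 7.6, 0.0, 1.5], [-12.5, 7.9, 0.0, 1.5], [-12.3, 8.2, 0.0, 1.5], [-12.1, 8.5, 0.0, 1.5], [-11.9, 8.8, 0.0, 1.5], [-11.6, 9.1, 0.0, 1.5], [-11.4, 9.4, 0.0, 1.5], [-11.1, 9.7, 0.0, 1.5], [-10.9, 10.0, 0.0, 1.5], [-10.6, 10.3, 0.0, 1.5], [-10.4, 10.5, 0.0, 1.5], [-10.1, 10.8, 0.0, 1.5], [-9.8, 11.1, 0.0, 1.5], [-9.5, 11.3, 0.0, 1.5], [-9.2, 11.5, 0.0, 1.5], [-8.9, 11.8, 0.0, 1.5], [-8.6, 12.0, 0.0, 1.5]]
```

Request:
apply_moves:
  moves:
    - [[-12.2,6,0,1.4],[-12,6.3,0,1.4],[-12,6.7,0,1.4],[-11.8,7,0,1.4],[-11.5,7.2,0,1.4],[-11.3,7.5,0,1.4],[-11.1,7.8,0,1.4],[-11,8.1,0,1.4],[-10.7,8.4,0,1.4],[-10.5,8.7,0,1.4]]

```text
clock: 39.0
eef_pos: [0.5343, 0.138, 0.1764]
tool_rot: [0.883, 0.469, -0.035, -0.003]
ft_force: [-0.0, 0.7, -0.2]
grip_width: 0.0471
```

Request:
apply_moves:
  moves:
    - [[-10.2,8.9,0,1.4],[-10,9.2,0,1.4],[-9.8,9.5,0,1.4],[-9.6,9.7,0,1.4],[-9.3,9.9,0,1.4],[-9,10.2,0,1.4],[-8.7,10.4,0,1.4],[-8,10,0,1.4],[-6,8,0,1.4],[0,0,0,0]]

```text
clock: 40.0
eef_pos: [0.55, 0.0083, 0.1791]
tool_rot: [0.933, 0.358, -0.034, 0.001]
ft_force: [-0.1, -0.7, 0.5]
grip_width: 0.0465
```

```bash
python3 plan.py .5568 -.0071 .15 42 10; python3 - <<'E'
from h import *
w=cams.camera("wrist"); save("w4",cv2.resize(w["color"][100:400,100:550],(720,480)))
E
```

```text
pos [0.55   0.0083 0.1791] yaw 42.06 z axis [-0.0635 -0.0268 -0.9976] F [-0.11 -0.68  0.47] T [ 0.057 -0.086  0.01 ] w 0.0465 t 40.0 j6 0.87
[[-0.5, 1.6, 2.9, 0.0], [-0.5, 1.6, 2.9, 0.0], [-0.5, 1.6, 2.9, 0.0], [-0.5, 1.6, 2.9, 0.0], [-0.5, 1.6, 2.9, 0.0], [-0.5, 1.6, 2.9, 0.0], [-0.5, 1.6, 2.9, 0.0], [-0.5, 1.6, 2.9, 0.0], [-0.5, 1.6, 2.9, 0.0], [-0.5, 1.6, 2.9, 0.0]]
```

View pics/w4.png

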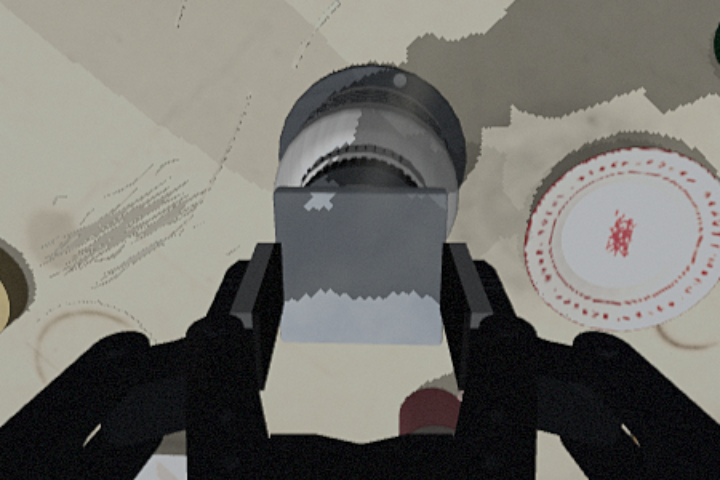

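The tile is held squarely. Turning the yaw back to the grasp value (71.3°) brings the tile level again, as it lay on the table. I compute its offset from the TCP.

```bash
python3 - <<'E'
from h import *
from plan import yaw
w=cams.camera("wrist"); s=telemetry.get_obs(); y,M=yaw(s); p=s["eef_pos"]
o,_=ray(w,320,200)
P=[]
for x,v in [(273,188),(447,188),(441,343),(281,343)]:
    o,d=ray(w,100+x/1.6,100+v/1.6); n=M[:,2]; q0=p+n*.0116
    P.append(M.T@(o+d*((q0-o)@n)/(d@n)-p))
P=np.array(P)*1000; print(P.round(1),P.mean(0).round(2))
E
python3 plan.py .5568 -.0071 .15 71.3 10
```

```text
[[-25.9 -27.   11.6]
 [ 22.5 -27.   11.6]
 [ 23.3  24.7  11.6]
 [-26.2  24.7  11.6]] [-1.58 -1.15 11.6 ]
pos [0.5499 0.0096 0.179 ] yaw 42.19 z axis [-0.0636 -0.0264 -0.9976] F [-0.41 -0.11 -0.59] T [ 0.004 -0.082  0.013] w 0.0467 t 40.1 j6 0.87
[[-0.6, 1.7, 2.9, -2.9], [-0.7, 1.7, 2.9, -2.9], [-0.8, 1.6, 2.9, -2.9], [-0.9, 1.6, 2.9, -2.9], [-0.9, 1.5, 2.9, -2.9], [-1.0, 1.5, 2.9, -2.9], [-1.1, 1.4, 2.9, -2.9], [-1.2, 1.4, 2.9, -2.9], [-1.2, 1.3, 2.9, -2.9], [-1.3, 1.3, 2.9, -2.9]]
```

```bash
python3 plan.py .5612 -.0063 .152 71.3 10
```

```text
pos [0.5499 0.0096 0.179 ] yaw 42.19 z axis [-0.0636 -0.0264 -0.9976] F [-0.41 -0.11 -0.59] T [ 0.004 -0.082  0.013] w 0.0467 t 40.1 j6 0.87
[[-0.2, 1.9, 2.7, -2.9], [-0.3, 1.9, 2.7, -2.9], [-0.4, 1.9, 2.7, -2.9], [-0.5, 1.9, 2.7, -2.9], [-0.6, 1.9, 2.7, -2.9], [-0.7, 1.8, 2.7, -2.9], [-0.8, 1.8, 2.7, -2.9], [-0.9, 1.7, 2.7, -2.9], [-1.0, 1.7, 2.7, -2.9], [-1.1, 1.6, 2.7, -2.9]]
```

Request:
apply_moves:
  moves:
    - [[-0.2,1.8,2.4,-2.7],[-0.3,1.8,2.4,-2.7],[-0.4,1.8,2.4,-2.7],[-0.5,1.8,2.4,-2.7],[-0.6,1.8,2.4,-2.7],[-0.7,1.7,2.4,-2.7],[-0.8,1.7,2.4,-2.7],[-0.9,1.6,2.4,-2.7],[-1,1.6,2.4,-2.7],[-1,1.5,2.4,-2.7]]

```text
clock: 41.1
eef_pos: [0.5588, 0.0019, 0.154]
tool_rot: [0.813, 0.581, -0.033, -0.009]
ft_force: [-1.0, 0.3, -0.7]
grip_width: 0.0467
```

```bash
python3 plan.py .5601 -.0068 .139 71.3 10
```

```text
pos [0.5588 0.0019 0.154 ] yaw 71.1 z axis [-0.0637 -0.0233 -0.9977] F [-1.04  0.33 -0.67] T [-0.018 -0.037 -0.034] w 0.0467 t 41.1 j6 0.35
[[-0.8, 0.4, 1.5, -0.0], [-0.8, 0.4, 1.5, -0.0], [-0.8, 0.4, 1.5, -0.0], [-0.8, 0.4, 1.5, -0.0], [-0.8, 0.4, 1.5, -0.0], [-0.8, 0.4, 1.5, -0.0], [-0.8, 0.4, 1.5, -0.0], [-0.8, 0.4, 1.5, -0.0], [-0.8, 0.4, 1.5, -0.0], [-0.8, 0.4, 1.5, -0.0]]
```

Request:
apply_moves:
  moves:
    - [[-1.5,0.6,1,0],[-1.5,0.6,1,0],[-1.5,0.6,1,0],[-1.3,0.6,1,0],[-1,0.6,1,0],[-0.5,0.5,1,0],[0,0,1.5,0],[0,0,1.5,0],[0,0,1,0],[0,0,0.5,0]]

```text
clock: 42.1
eef_pos: [0.5589, -0.0051, 0.1428]
tool_rot: [0.813, 0.581, -0.033, -0.009]
ft_force: [-0.7, -0.1, -0.6]
grip_width: 0.0468
```

```bash
python3 plan.py .5596 -.0070 .1361 71.3 1
```

```text
pos [ 0.5589 -0.0051  0.1428] yaw 71.11 z axis [-0.0639 -0.0227 -0.9977] F [-0.73 -0.15 -0.55] T [ 0.029 -0.069  0.042] w 0.0468 t 42.1 j6 0.33
[[-1.5, 1.3, 6.7, -0.2]]
```

Request:
apply_moves:
  moves:
    - [[-0.4,0.3,0.5,0],[-0.4,0.3,0.5,0],[-0.4,0.3,0.5,0],[-0.3,0.3,0.5,0],[0,0.2,0.6,0],[0,0,0.6,0],[0,0,0.6,0],[0,0,0.6,0],[0,0,0.5,0],[0,0,0.4,0]]

```text
clock: 43.1
eef_pos: [0.5595, -0.0073, 0.1371]
tool_rot: [0.813, 0.581, -0.033, -0.009]
ft_force: [-0.3, 0.5, -0.0]
grip_width: 0.0471
```

```bash
python3 plan.py .5594 -.0071 .1361 71.3 1
```

```text
pos [ 0.5595 -0.0073  0.1371] yaw 71.12 z axis [-0.0638 -0.0227 -0.9977] F [-0.34  0.51 -0.05] T [ 0.061 -0.076 -0.048] w 0.0471 t 43.1 j6 0.33
[[0.1, -0.2, 1.0, -0.2]]
```

Placed within 0.3 mm of target and about 1 mm above the glass. I make the last small descent to touch.

Request:
apply_moves:
  moves:
    - [[0,0,0.3,0],[0,0,0.3,0],[0,0,0.3,0],[0,0,0.3,0],[0,0,0.2,0],[0,0,0.2,0],[0,0,0.2,0],[0,0,0,0],[0,0,0,0],[0,0,0,0]]

```text
clock: 44.1
eef_pos: [0.5594, -0.0072, 0.1361]
tool_rot: [0.813, 0.581, -0.032, -0.009]
ft_force: [-0.9, 0.3, 2.5]
grip_width: 0.0466
```

```bash
python3 plan.py .5594 -.0071 .1361 71.3 1; python3 - <<'E'
from h import *
c=cams.camera("side"); x,y=proj(c,[.557,-.007,.12]).round().astype(int)
save("s5",cv2.resize(c["color"][y-40:y+40,x-40:x+40],(480,480),interpolation=cv2.INTER_CUBIC))
E
```

```text
pos [ 0.5594 -0.0072  0.1361] yaw 71.11 z axis [-0.063  -0.0228 -0.9978] F [-0.89  0.27  2.45] T [ 0.053  0.031 -0.016] w 0.0466 t 44.1 j6 0.33
[[0.1, -0.1, 0.0, -0.2]]
```

View pics/s5.png

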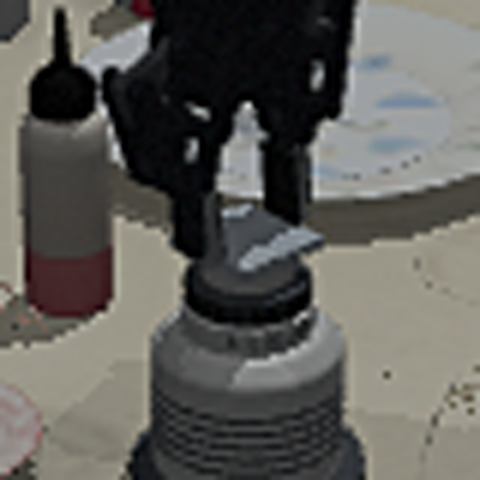

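The tile touches down with 2.5 N at exactly the predicted height. Releasing.

Request:
apply_moves:
  moves:
    - [[0,0,0,0],[0,0,0,0],[0,0,0,0],[0,0,0,0],[0,0,0,0],[0,0,-3,0],[0,0,-8,0],[0,0,-15,0],[0,0,-20,0],[0,0,-20,0]]
  hand: 0.6

```text
clock: 45.15
eef_pos: [0.5619, -0.0057, 0.202]
tool_rot: [0.813, 0.581, -0.035, -0.011]
ft_force: [-0.1, -0.1, -0.5]
grip_width: 0.0684
```

```bash
python3 - <<'E'
from h import *
s=telemetry.get_obs(); print(s["eef_pos"].round(4),s["grip_width"],s["ft_force"].round(1))
w=cams.camera("wrist"); I=w["color"].astype(int)
m=((I[...,2]-I[...,0]>0)&(I.max(2)>60)&(I.max(2)<235)).astype(np.uint8)*255
for k in cv2.findContours(m,0,1)[0]:
    if cv2.contourArea(k)>1500:
        q=np.array([onz(w,u,v,.1245)[:2] for u,v in k[:,0]],np.float32)*1000
        print(cv2.contourArea(k),k[:,0].mean(0).round(),cv2.minAreaRect(q))
c=cams.camera("side"); x,y=proj(c,[.557,-.007,.12]).round().astype(int)
save("f1",np.hstack([cv2.resize(c["color"][y-40:y+40,x-40:x+40],(360,360),interpolation=cv2.INTER_CUBIC),cv2.resize(w["color"][100:400,100:450],(420,360))]))
E
```

```text
[ 0.5619 -0.0057  0.202 ] 0.06835390521846442 [-0.1 -0.1 -0.5]
9596.0 [ 45. 332.] ((574.9141845703125, -243.02210998535156), (87.35458374023438, 166.18495178222656), 18.913915634155273)
8624.5 [335. 178.] ((539.8123168945312, -0.10861587524414062), (68.80534362792969, 86.50079345703125), 70.69730377197266)
```

View pics/f1.png

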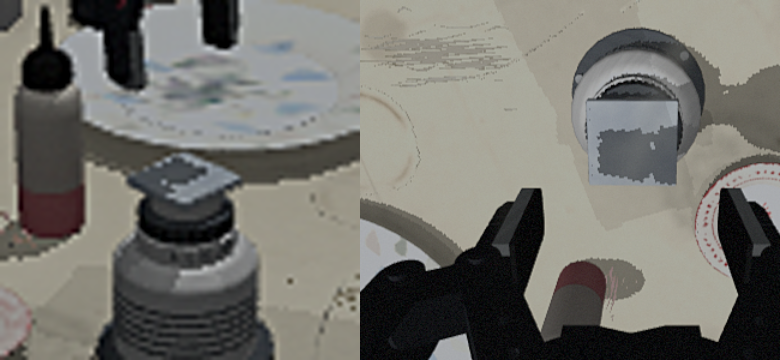

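The tile lies flat and looks centred on the lamp, and the index and fixed rings are undisturbed. I back off sideways and check from above.

Request:
apply_moves:
  moves:
    - [[0,0,-15,0],[0,0,-15,0],[14,0,-5,0],[14,0,0,0],[14,0,0,0],[14,0,0,0],[14,0,0,0],[14,0,0,0],[14,0,0,0],[0,0,0,0]]

```text
clock: 46.25
eef_pos: [0.5988, 0.0982, 0.2306]
tool_rot: [0.812, 0.582, -0.035, -0.011]
ft_force: [0.8, -0.3, -0.6]
grip_width: 0.0684
```

```bash
python3 - <<'E'
from h import *
import pickle
print("clock",telemetry.get_obs()["clock"],telemetry.get_obs()["eef_pos"].round(3))
c=cams.camera("top"); I=c["color"].astype(int); hsv=cv2.cvtColor(c["color"],cv2.COLOR_RGB2HSV)
c0=pickle.load(open("c0.pkl","rb"))["top"]
m=((I[...,2]-I[...,0]>0)&(hsv[...,2]>110)).astype(np.uint8)*255
print("lamp px at tile top",proj(c,[.5568,-.0071,.1245]))
for k in cv2.findContours(m,0,1)[0]:
    if 60<cv2.contourArea(k)<800:
        q=np.array([onz(c,u,v,.1245)[:2] for u,v in k[:,0]],np.float32)*1000
        r=cv2.minAreaRect(q); print(cv2.contourArea(k),k[:,0].mean(0).round(1),np.round(r[0],1),np.round(r[1],1),round(r[2],1))
w=cams.camera("side"); s=cv2.resize(c["color"][140:280,210:400],(570,420),interpolation=cv2.INTER_CUBIC)
save("f2",s)
d=np.abs(I-c0["color"].astype(int)).sum(2)>90; d=d.astype(np.uint8)
n,l,st,ce=cv2.connectedComponentsWithStats(d)
print([(ce[i].round().tolist(),int(st[i,4])) for i in range(1,n) if st[i,4]>25])
E
```

```text
clock 46.25 [0.599 0.098 0.231]
lamp px at tile top [349.05552816 195.1694437 ]
204.0 [282.8 247.5] [412.1 184.6] [69.6 28.7] 8.9
61.0 [ 42.  213.4] [525.6 868.4] [20.2 38.8] 71.6
349.0 [352.  196.9] [555.8 -17.6] [80.3 52.9] 20.9
206.5 [521.3 116.7] [ 779.1 -522.5] [ 40.3 117.9] 28.7
[([313.0, 100.0], 138), ([275.0, 102.0], 109), ([296.0, 118.0], 550), ([326.0, 151.0], 172), ([264.0, 151.0], 144), ([256.0, 232.0], 7707), ([314.0, 169.0], 72), ([281.0, 164.0], 98), ([339.0, 200.0], 493), ([355.0, 254.0], 293), ([307.0, 258.0], 29), ([140.0, 293.0], 1176), ([337.0, 318.0], 2833), ([152.0, 347.0], 3302), ([274.0, 360.0], 2319), ([115.0, 376.0], 4161), ([327.0, 362.0], 1169), ([373.0, 364.0], 107), ([75.0, 390.0], 214), ([363.0, 387.0], 479), ([313.0, 388.0], 148), ([67.0, 392.0], 121)]
```

View pics/f2.png

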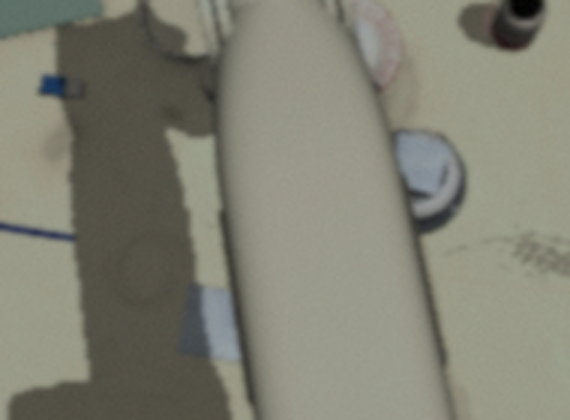

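The arm half-hides the tile in this view (visible at about (425,165)). I move farther aside and measure by numbers only, since that was the 12th picture.

Request:
apply_moves:
  moves:
    - [[14,0,0,0],[14,0,0,0],[14,0,0,0],[14,0,0,0],[14,0,0,0],[14,0,0,0],[14,0,0,0],[14,0,0,0],[0,0,0,0],[0,0,0,0]]

```text
clock: 47.35
eef_pos: [0.638, 0.2125, 0.2253]
tool_rot: [0.813, 0.581, -0.035, -0.011]
ft_force: [0.6, 0.1, 0.3]
grip_width: 0.0688
```

```bash
python3 - <<'E'
from h import *
from plan import yaw
c=cams.camera("top"); I=c["color"].astype(int); sd=cams.camera("side")["color"].astype(int)
g=I.sum(2)//3; b=I[...,2]-I[...,0]
print("lamp px",proj(c,[.5588,-.0069,.1245]),telemetry.get_obs()["eef_pos"].round(3))
for v in range(176,216,2): print(v,' '.join(f'{x:3d}' for x in g[v,328:372:2]),'|',' '.join(f'{x:3d}' for x in b[v,328:372:2]))
E
```

```text
lamp px [348.9650931  194.48081999] [0.638 0.212 0.225]
176 121 121 125 127 128 126 124 132 130 128 133 144 146 147 145 145 146 147 148 148 148 148 | -17 -20 -22 -21 -21 -21 -21 -21 -22 -20 -22 -23 -20 -22 -19 -21 -19 -17 -18 -17 -16 -18
178 116 121 122 122 123 123 128 132 130 132 137 145 144 145 147 146 147 149 149 148 149 149 | -19 -20 -20 -20 -21 -23 -21 -21 -21 -23 -22 -20 -21 -20 -18 -19 -18 -18 -19 -18 -17 -17
180 119 119 123 126 125 129 127 126 129 133 140 145 146 147 147 147 146 148 147 148 148 149 | -19 -20 -18 -21 -22 -20 -20 -21 -23 -22 -22 -22 -19 -17 -16 -19 -22 -18 -18 -19 -18 -17
182 123 121 126 129 128 130 125 114 118 128 134 133 136 144 147 146 146 148 147 147 146 148 | -20 -20 -21 -21 -21 -20 -20 -18 -17 -17 -17 -17 -18 -20 -20 -19 -18 -18 -18 -18 -18 -17
184 131 128 129 126 116 108  88  92 109 116 124 124 122 123 116 136 147 147 150 146 148 148 | -21 -22 -20 -20 -18 -18  -9   1   8   7   3   0  -5  -8 -14 -18 -19 -18 -18 -19 -20 -18
186 129 116 101  84  61  51  71 103 133 137 139 142 137 127 118 107 136 147 148 147 146 148 | -21 -19 -16 -15  -6  -2   1   8  18  17 
[... 1895 characters left out ...]
 112 132 143 141 137 140 145 144 134 103  72  81 126 149 149 149 | -18 -13  -3   3   1  -1   0   2   3   4   7   6   5   2   1   2   5   2 -11 -16 -17 -17
210 146 137  93  42  28  34  65  99 117 128 132 132 126 113  86  58  74 109 144 148 149 148 | -17 -18 -13   0   3   3   0  -1   0   1   0   0   2   1  -1   6   5  -6 -15 -16 -16 -18
212 147 146 136  83  48  40  35  43  58  74  82  80  68  51  48  56  92 134 149 148 147 148 | -19 -19 -19  -7   6   6   4   4   2   1   0   1   2   4   6   7  -6 -14 -16 -15 -16 -16
214 147 146 147 133  97  59  47  45  43  44  45  42  50  51  56  88 134 148 148 146 147 148 | -17 -19 -18 -19 -10   2   7   4   4   2   3   5   7   7   5  -5 -14 -16 -16 -19 -18 -17
```

```bash
python3 - <<'E'
from h import *
c=cams.camera("top"); I=c["color"].astype(int); b=I[...,2]-I[...,0]; g=I.sum(2)/3
m=np.zeros(b.shape,np.uint8); m[180:210,332:368]=((b>=9)&(g>95))[180:210,332:368]*255
k=max(cv2.findContours(m,0,1)[0],key=cv2.contourArea)
q=np.array([onz(c,u,v,.1245)[:2] for u,v in k[:,0]],np.float32)*1000
r=cv2.minAreaRect(q); M=cv2.moments(m,True); ce=(M["m10"]/M["m00"],M["m01"]/M["m00"])
print(r,ce,onz(c,*ce,.1245).round(4))
for d in(300,260,240): pass
s=telemetry.get_obs(); print(s["clock"],s["ft_force"].round(1))
E
```

```text
((559.3087158203125, -8.981719970703125), (54.20293426513672, 50.04472351074219), 71.9586181640625) (349.2806451612903, 194.28709677419354) [ 0.5593 -0.0078  0.1245]
47.5 [ 0.1 -0.3  0.4]
```

```bash
python3 -c "
from workcell import workorder; print(workorder.job_done())"
```

```text
the job is handed in; nothing more can be done
None
```

The iris ring is turned to its stop and the small tile lies on the lamp. The job is handed in at about 47.5 s of the allowed 72 s.

- **Ring:** I gripped only the iris ring and turned it about 0.9 rad counter-clockwise. Running torque was about 0.135 Nm. At the stop it read about 0.30 Nm while turning and 0.25 Nm while holding, roughly 0.11–0.17 Nm beyond running, so inside the firm band and below forcing. I did not check the index line after letting go.
- **Tile:** I picked the 50 mm tile rather than the 70 mm one. It came down on the glass with 2.5 N at the predicted height. The last wrist and side pictures showed it flat on the lamp. The top camera put its centre about 1–2 mm from the lamp's axis, close to what that camera can resolve.
- **What disagreed or went wrong:**
    - The torque readings were noisy by about ±0.02 Nm, and one early reading of 0.198 Nm was a false alarm for the stop.
    - The tool drifted to about 4° of tilt on the way to the tile. My attempts to undo it failed, so I set the tile down at the same tilt and heading as at the grasp, which kept it level.
    - The top and wrist cameras differed by up to 3 mm, so I took the lamp's centre from the ring grip instead.
    - I have no numeric check that the bystanders stayed put. The image comparison was swamped by the arm and its shadow, but no unexpected contact force showed at any reading.

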